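Book an oil filter into the pull-out code reader

ROBOT

A 6-joint arm with a two-finger parallel gripper is mounted at the origin on a cart in front of the work surface, level with it; the furniture and walls round the work are solid. World frame = base frame: x ahead of the robot, y to its left, z up, the work surface at z = 0. Lengths are in mm, angles in rad, forces in N, time in s.
With the tool pointing down it reaches from about 400 to 925 mm from the base axis. Payload 12.5 kg.
Tool frame: the origin (TCP) lies between the finger pads; the fingertips stand env.tip_extent ahead of it and the grasp point (between the pads) lies 11 mm behind it (env.tip_extent is the distance from the TCP to the fingertips, in mm); z points along the fingers, y is the line along which they close (so a half turn about z gives the same grasp; the last joint's range is limited). The gripper opens to 95 mm and grips with 3 to 60 N. Pads are 20 mm wide; open, the fingers measure 119 mm over their backs; the gripper's body (75 mm by 180 mm) begins 59 mm behind the grasp point.
Start: joints at [-1.331, 0.491, 1.559, -0, 1.092, -0.106], TCP at [211.867, -588.012, 222.661] pointing down, gripper open.
Joint ranges: [-3.1, 3.1], [-0.84, 2.19], [0.05, 2.79], [-1.13, 4.28], [0.06, 2.93], [-2.69, 2.69]. Speed limits (rad/s): [2.22, 2.22, 2.79, 3.14, 3.14, 3.14].

INTERFACE

Orientations are given as [roll, pitch, yaw] about the fixed x, y, z axes, in that order (R = Rz(yaw) Ry(pitch) Rx(roll)).
In Python, from cell import env gives the robot as it stands.
- The arm moves only by the tool carry_out, never from a script. Its argument "motion" is a list of rows, each a list of 5 numbers: the shift along the tool's x, y, z in mm, then the turn about the tool's z in degrees, then the closure, from 0 (fully open) to 1 (shut). A call has 1 to 12 rows; each row shifts and turns the commanded pose from where the row before left it, along the tool's axes as they then stand; what a row does not reach is not made up. A row lasts 1/10 s, in which the tool goes at most 50 mm and 8.59 degrees, less where a joint would pass 70% of its speed; a pose out of reach is approached as far as the arm can. A call with a gripper value outside its range is refused whole. The fingers move at their own pace and stop on an object; the grip force is fixed at half the most. Time passes only in rows, so rows that do not move let the fingers close. It gives the time, the measured TCP pose, the force, the opening and the grip force at its end, in the units of the state.
- env.state(): the state, without advancing time (a new reading comes with each control period).
- env.read_camera(name): name is "scene" or "top" or "wrist"; returns a dict with "color" (400x640x3 uint8, red, green, blue), "K" (3x3 intrinsics, pixels), "R" (3x3) and "t" (3): a world point X has camera coordinates R X + t; the wrist camera has in their place "hand_eye" (4x4, takes a point from camera to tool coordinates, whose origin is the TCP and whose axes are the flange's). Camera axes: x right, y down, z forward; pixel columns grow to the right and rows downward; lengths in mm; the calibration is good to about 2 mm. A picture is of the moment at which its call begins: read the wrist's pose just before it. There is no depth.
- env.job_done(): hands the job in; it is judged then, once.
The state is a dict: "t": time; "joints": joint angles; "qvel": joint speeds; "tau": joint torques, N m; "eef_pos": TCP position; "tcp_rot": TCP orientation; "ft_force": force on the tool from outside, world axes, zero at the start; "moment": the same for the moment, N m; "opening": opening from 0.0 (shut) to 1.0 (fully open); "grip_force": force on a finger pad.
Only numpy, scipy, OpenCV 4.12 (cv2) and the standard library are available. Lean on these libraries where they do the work, as an engineer would, in place of code of your own. Each camera call takes 0.05 s, during which the arm holds its last target. There are 200 camera calls.

TASK

Pull the tray of the blue reader cabinet out to its stop. Pick up the white oil filter and stand it upright in the middle of the tray's yellow ring, turned so that its orange bar-code label squarely faces the red window at the back of the tray, then push the tray fully shut with the filter in it. Never tip the filter over, and leave the torch, thread tape, tape measure and aerosol where they are.

Things in the scene. Friction and masses are not known exactly. Their poses are not given: they have to be found in the camera images.
- cabinet: fixed blue steel reader cabinet on the worktop at the right, 220 deep (x) x 150 wide (y) x 105 high; origin at the worktop under the middle of its front face, the body lying at x = 0 to 220. Its front looks along its own -x, the way the tray slides out. Close to its right is the van's side wall, to its left the orange tool bag (220 high), and a shelf hangs 575 above the worktop from x = 0.61 m on
- tray (a joint): travel of the tray: 0 shut, grows as it is pulled out, stop at 0.130 m; slides with about 2 N of friction; may start slightly open. The tray's grey front panel (150 wide, 6 thick, its top 85 above the worktop) has its outer face at x = -6 when shut; the tray's floor is 10 mm above the worktop, its side walls 12 mm high
- handle (a point): middle of the tray's bar handle: a level steel bar of 10 mm diameter, 84 long along the cabinet's y, 45 mm out from the front panel (40 mm free behind it), 70 mm above the worktop, open from above; moves with the tray
- ring (a point): centre of the yellow ring (72 mm outer, 60 mm inner diameter) on the tray's floor, 10 mm above the worktop, 62 mm behind the front panel; axes as the cabinet's; moves with the tray. 70 mm behind it (+x) stands a black reader block (84 wide, top 84 above the worktop), fixed on the tray, with a red window that looks along -x. The filter is to stand here with its +x axis along the cabinet's +x
- filter: loose white oil filter, an upright cylinder of 58 mm diameter and 72 mm height, about 0.3 kg, standing on the worktop at the left between the front rail (30 mm high) and the orange caulking gun behind it (up to 180 mm high; grasp it with the fingers left and right); origin at the centre of its underside; its +x axis points out through the middle of its orange label
- label (a point): middle of the orange bar-code label on the filter's side, 29 mm from the axis along the filter's +x, 33 mm above its underside; an orange stripe on the filter's top runs from near the middle to the rim on that side
- torch: loose black pocket torch 34 x 131 (y) x 34 high lying on the worktop beyond the filter; origin at the centre of its underside; bystander
- thread_tape: loose pink roll of thread tape, 53 mm diameter, 14 high, at the left; bystander
- tape_measure: loose yellow tape measure 34 x 85 (y) x 66 high, standing behind the tool bag; origin at the centre of its underside; bystander
- penetrant: loose red aerosol can, 66 mm diameter, 184 high, standing behind the tool bag; origin at the centre of its underside; bystander

How it is judged:
By the outcome, as a careful person would: the job done as asked, in the order asked, and still so for the second after the job is handed in, with the robot touching nothing.
It also fails if it takes over 72 s, if anything falls off the work surface, if the arm or the gripper's body presses on something with over 40 N, if the wrist force passes 120 N, or if a joint passes its speed limit or range.

## Working session

There is one attempt and no reset: what is moved stays moved. The work goes in short steps, Python scripts to look and compute and a tool call to move; the robot and the scene stay as the last step left them, time stands still between calls to the robot, and variables do not carry over. Pictures are saved under pics/ and viewed, at most 10 in all, crops included, and the job is handed in when it is done.

Besides the shell and the picture viewer there is one more tool, called after "Emit:" as name([rows], argument=value, ...), one row to a line, values as JSON. carry_out: Moves the arm, as the interface text tells. Its arguments: {"type":"object","properties":{"motion":{"type":"array"}},"required":["motion"]}

```bash
mkdir -p pics
cat > h.py <<'E'
import numpy as np, cv2
from cell import env
def snap(n,f):
    c=env.read_camera(n); cv2.imwrite('pics/'+f,c['color'][:,:,::-1]); return c
def ray(c,u,v):
    R=np.array(c['R']);t=np.array(c['t']); d=R.T@np.linalg.inv(c['K'])@np.array([u,v,1.]); return -R.T@t,d
def plane(c,u,v,z):
    o,d=ray(c,u,v); return o+d*(z-o[2])/d[2]
E
python3 - <<'E'
from h import *
import pickle
d={}
for n in('scene','top'): d[n]=snap(n,n+'1.png')
pickle.dump(d,open('c.pkl','wb'))
s=env.state(); print(env.tip_extent,s)
for n in d: print(n,-d[n]['R'].T@d[n]['t'],d[n]['K'][0,0])
E
```

```text
8.0 {'t': 0.1, 'joints': array([-1.33058352e+00,  4.91492004e-01,  1.55941794e+00,  2.11035257e-05,
        1.09164967e+00, -1.05607177e-01]), 'qvel': array([-1.23420110e-03, -1.80490985e-03, -1.50746689e-03,  1.63847006e-04,
        2.84914137e-04, -8.80367498e-05]), 'tau': array([ 3.61442857e-03, -6.13620687e+01, -2.58607203e+01,  6.93562254e-02,
        4.70189843e-02, -5.14985038e-05]), 'eef_pos': array([ 211.82727765, -587.78787782,  222.11455333]), 'tcp_rot': array([-3.14063305e+00, -1.20541798e-04,  3.45810185e-01]), 'ft_force': array([-0.47351221,  0.20656801,  0.0351857 ]), 'moment': array([-0.04387824,  0.02361447,  0.00372635]), 'grip_force': 0.0, 'opening': 1.001463498319764}
scene [102.57336994 472.39754729 971.75893269] 366.26115440892585
top [ 351.5679969  104.5064516 1487.7371338] 437.451503216396
```

View pics/top1.png

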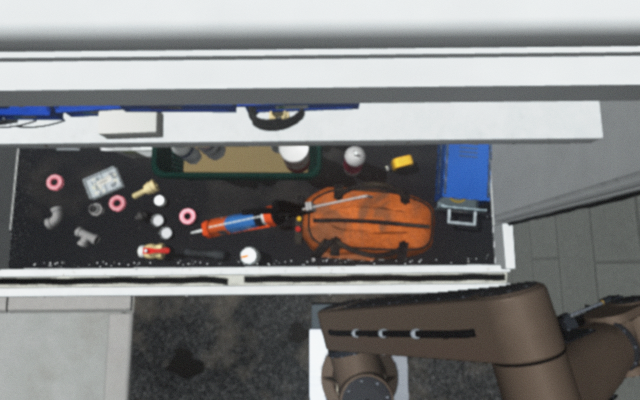

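View pics/scene1.png

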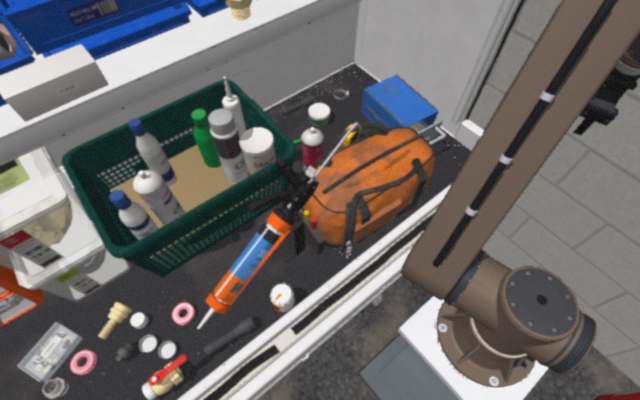

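The top view shows the filter at about (249,256) and the cabinet with its handle at about (462,210). The scene view shows the filter at (283,298) and the cabinet at (400,105). I'll enlarge these regions.

Run:
```python
from h import *
import pickle
d=pickle.load(open('c.pkl','rb'))
t=d['top']['color'];s=d['scene']['color']
f=lambda i,x,y,w,h:cv2.resize(i[y:y+h,x:x+w],(400,300),interpolation=cv2.INTER_CUBIC)
o=np.vstack([np.hstack([f(t,425,140,100,75+15),f(t,229,241,40,30)]),np.hstack([f(s,350,65,120,90),f(s,258,275,50,38)])])
cv2.imwrite('pics/crop.png',o[:,:,::-1])
for n,p in(('top',[(249,256,72),(462,208,70),(444,200,85),(485,207,85),(440,145,105),(490,145,105),(440,200,105)]),('scene',[(283,293,72)])):
  for u,v,z in p: print(n,u,v,plane(d[n],u,v,z).round(0))
```

```text
top 249 256 [388. 349.  72.]
top 462 208 [ 538. -345.   70.]
top 444 200 [ 563. -283.   85.]
top 485 207 [ 539. -414.   85.]
top 440 145 [ 741. -273.  105.]
top 490 145 [ 739. -436.  105.]
top 440 200 [ 560. -265.  105.]
scene 283 293 [387. 350.  72.]
```

View pics/crop.png

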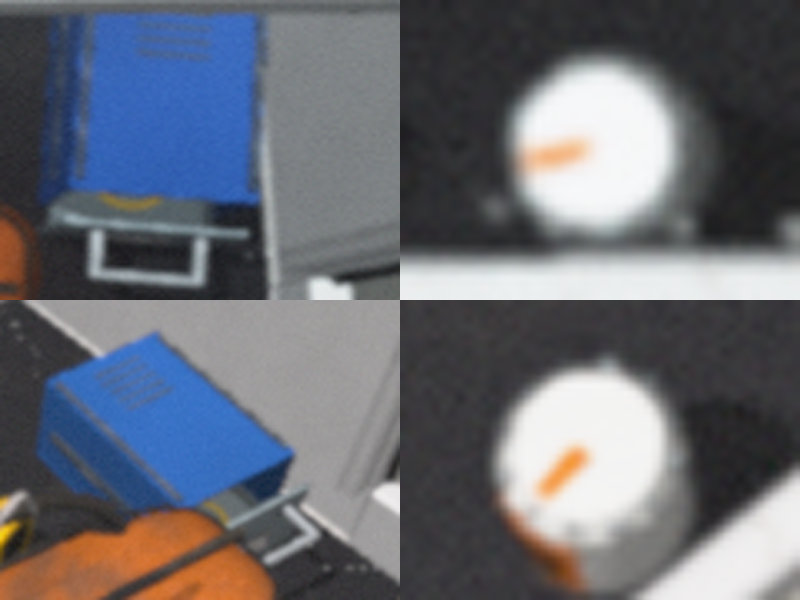

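The crops show the tray already slightly open. The bar handle is at top-view pixels of about (447,222) to (476,225). The filter's stripe points left and a little down, so the label faces roughly +y.

```bash
cat >> h.py <<'E'
def goto(p,yaw):  # after turning: shift in tool axes needed, and turn about tool z
    s=env.state(); R=np.array(s['tcp_rot']); e=np.array(s['eef_pos'])
    w=lambda a:(a+np.pi)%(2*np.pi)-np.pi
    turn=-w(yaw-R[2]); dp=np.array(p)-e; c,q=np.cos(yaw),np.sin(yaw)
    print('pos',e.round(1),'yaw',R[2].round(4),'joints',s['joints'].round(2),'TURN deg',np.degrees(turn).round(2),'SHIFT after turn',np.round([c*dp[0]+q*dp[1],q*dp[0]-c*dp[1],-dp[2]],1))
def wcam():
    s=env.state(); c=env.read_camera('wrist'); from scipy.spatial.transform import Rotation as Ro
    T=np.eye(4);T[:3,:3]=Ro.from_euler('xyz',s['tcp_rot']).as_matrix();T[:3,3]=s['eef_pos']
    T=T@np.array(c['hand_eye']); c['R']=T[:3,:3].T; c['t']=-c['R']@T[:3,3]; return c
def wsnap(f):
    c=wcam(); cv2.imwrite('pics/'+f,c['color'][:,:,::-1]); import pickle; pickle.dump(c,open('w.pkl','wb')); return c
E
python3 - <<'E'
from h import *
import pickle
d=pickle.load(open('c.pkl','rb'))
c=d['top']
a=plane(c,447.5,222,70);b=plane(c,476.2,224.7,70);print('bar',a,b,(a+b)/2,np.degrees(np.arctan2((a-b)[0]*-1,(a-b)[1])))
im=c['color'][241:271,229:269].astype(int)
m=(im.max(2)>150); m[24:]=0
ys,xs=np.nonzero(m); u=229+(xs.min()+xs.max())/2; v=241+(ys.min()+ys.max())/2
C=plane(c,u,v,72); print('filt',C,(xs.max()-xs.min()+1))
o=m&(im[:,:,0]-im[:,:,2]>50); ys,xs=np.nonzero(o); S=plane(c,229+xs.mean(),241+ys.mean(),72); print(S,np.degrees(np.arctan2(*(S-C)[1::-1])))
print(wcam()['hand_eye'].round(3),wcam()['K'][0,0])
goto([440,-345,300],np.pi/2-.06)
E
```

```text
bar [ 492.4385213  -295.02717376   70.        ] [ 482.88275106 -387.80962296   70.        ] [ 487.66063618 -341.41839836   70.        ] -5.880225291381165
filt [390.86229189 351.89711482  72.        ] 17
[387.5688708  364.49971024  72.        ] 104.64550672307492
[[ 0.00000e+00 -9.55000e-01 -2.98000e-01  8.47820e+01]
 [ 1.00000e+00  1.00000e-03 -1.00000e-03 -8.90000e-01]
 [ 2.00000e-03 -2.98000e-01  9.55000e-01 -1.62498e+02]
 [ 0.00000e+00  0.00000e+00  0.00000e+00  1.00000e+00]] 328.01073342693593
pos [ 211.8 -587.9  222.3] yaw 0.3458 joints [-1.33  0.49  1.56 -0.    1.09 -0.11] TURN deg -66.75 SHIFT after turn [256.1 213.2 -77.7]
```

Emit:
carry_out([
  [0,0,-26,0,0],
  [0,0,-26,0,0],
  [0,0,-26,0,0],
  [0,0,0,-8.35,0],
  [0,0,0,-8.35,0],
  [0,0,0,-8.35,0],
  [0,0,0,-8.35,0],
  [0,0,0,-8.35,0],
  [0,0,0,-8.35,0],
  [0,0,0,-8.35,0],
  [0,0,0,-8.35,0],
  [0,0,0,0,0],
])

```text
t: 1.4
eef_pos: [211.8, -587.9, 300.5]
tcp_rot: [-3.141, -0.0, 1.514]
ft_force: [-0.0, 0.3, 0.9]
opening: 1.0
grip_force: 0.0
```

Emit:
carry_out([
  [30,0,0,0,0],
  [40,0,0,0,0],
  [40,0,0,0,0],
  [40,0,0,0,0],
  [40,10,0,0,0],
  [40,30,0,0,0],
  [26,40,0,0,0],
  [0,40,0,0,0],
  [0,40,0,0,0],
  [0,33,0,0,0.4],
  [0,20,0,0,0.58],
  [0,0,0,0,0.58],
])

```text
t: 2.6
eef_pos: [441.4, -344.8, 299.9]
tcp_rot: [-3.141, -0.0, 1.509]
ft_force: [-0.6, -0.1, 0.4]
opening: 0.805
grip_force: 0.0
```

Run:
```python
from h import *
c=wsnap('w1.png'); goto([440,-345,300],np.pi/2-.06); s=env.state(); print(s['opening'],s['t'],s['ft_force'])
```

```text
pos [ 440.  -344.7  300.1] yaw 1.5096 joints [-0.78  0.33  1.62 -0.    1.2  -0.72] TURN deg -0.07 SHIFT after turn [-0.3 -0.   0.1]
0.7653500907100316 2.65 [-0.0642519   0.01306127  0.04930834]
```

View pics/w1.png

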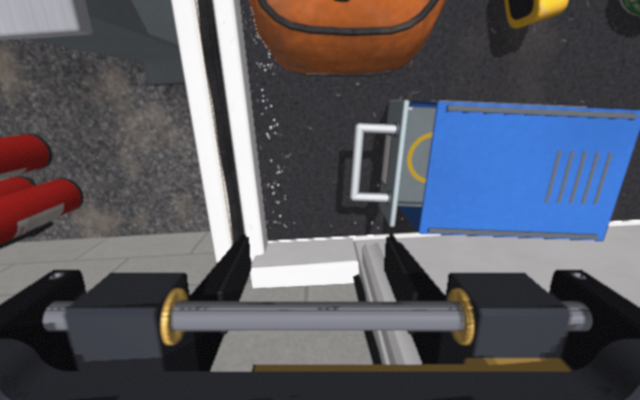

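The wrist view shows the bar from about (359,125) to (355,200), the panel top edge from (405,100) to (392,222), and the cabinet's front top edge from (440,102) to (421,235).

Run:
```python
from h import *
import pickle
c=pickle.load(open('w.pkl','rb')); im=c['color'].astype(int)
def line(rows,z,f):
    P=[]
    for r in rows:
        u=f(im[r]); 
        if u is not None: P.append(plane(c,u,r,z))
    P=np.array(P); 
    vx,vy,x0,y0=cv2.fitLine(P[:,:2].astype(np.float32),cv2.DIST_HUBER,0,.1,.1).ravel()
    if vy<0: vx,vy=-vx,-vy
    return P,np.degrees(np.arctan2(-vx,vy)),(x0,y0)
def bar(r):
    x=np.nonzero(r[345:372].min(1)>130)[0]; return 345+x.mean() if len(x) else None
P,a,p=line(range(135,193),70,bar); print('bar yaw',a,p)
rows=[r for r in range(110,215) if (im[r,345:372].min(1)>130).any()]; print('rows',rows[0],rows[-1])
for r in (rows[0],rows[-1]): print(plane(c,bar(im[r]),r,70).round(1))
blue=lambda r:(r[:,2]-r[:,0]>70)&(r[:,2]>130)
def fr(r):
    x=np.nonzero(blue(r)[400:])[0]; return 400+x[0]-.5
P,a,p=line(range(120,225),105,fr); print('front yaw',a,p)
m=np.array([blue(r) for r in im]).astype(np.uint8); 
cc=cv2.findContours(m,cv2.RETR_EXTERNAL,cv2.CHAIN_APPROX_NONE)[0]; k=max(cc,key=cv2.contourArea)
q=cv2.approxPolyDP(k,8,True)[:,0]; 
for u,v in q: print((u,v),plane(c,u,v,105).round(1))
```

```text
bar yaw -5.850608 (np.float32(489.19482), np.float32(-338.01352))
rows 123 200
[ 495.  -290.1   70. ]
[ 501.1 -384.8   70. ]
front yaw -6.1248875 (np.float32(563.2152), np.float32(-346.0291))
(np.int32(437), np.int32(103)) [ 570.9 -271.8  105. ]
(np.int32(419), np.int32(232)) [ 556.6 -416.8  105. ]
(np.int32(603), np.int32(239)) [ 774.5 -439.1  105. ]
(np.int32(639), np.int32(110)) [ 783.3 -291.9  105. ]
```

Run:
```python
from h import *
goto([489,-337,59],np.radians(84)); print(env.state()['opening'])
```

```text
pos [ 440.  -344.7  300.1] yaw 1.5096 joints [-0.78  0.33  1.62 -0.    1.2  -0.72] TURN deg 2.49 SHIFT after turn [ 12.8  47.9 241.1]
0.7653500907100316
```

Emit:
carry_out([
  [0,0,0,2.5,0.55],
  [13,24,0,0,0.55],
  [0,24,0,0,0.55],
  [0,0,20,0,0.55],
  [0,0,25,0,0.55],
  [0,0,25,0,0.55],
  [0,0,25,0,0.55],
  [0,0,25,0,0.55],
  [0,0,20,0,0.55],
  [0,0,0,0,0.55],
])

```text
t: 3.65
eef_pos: [486.8, -336.6, 158.7]
tcp_rot: [-3.138, -0.002, 1.465]
ft_force: [0.4, 1.0, -0.1]
opening: 0.449
grip_force: 0.0
```

Run:
```python
from h import *
goto([489,-337,59],np.radians(84)); print(env.state()['opening'])
```

```text
pos [ 486.8 -336.6  158.7] yaw 1.4651 joints [-0.72  0.52  1.71 -0.    0.92 -0.61] TURN deg -0.06 SHIFT after turn [-0.2  2.2 99.7]
0.449345240200506
```

Emit:
carry_out([
  [0,1,20,0,0.55],
  [0,0,20,0,0.55],
  [0,0,20,0,0.55],
  [0,0,20,0,0.55],
  [0,0,20,0,0.55],
  [0,0,0,0,0.55],
  [0,0,0,0,1],
  [0,0,0,0,1],
  [0,0,0,0,1],
  [0,0,0,0,1],
  [0,0,0,0,1],
  [0,0,0,0,1],
])

```text
t: 4.85
eef_pos: [489.8, -337.2, 61.1]
tcp_rot: [3.141, 0.0, 1.468]
ft_force: [-0.3, 1.0, 5.3]
opening: 0.097
grip_force: 30.0
```

Emit:
carry_out([
  [0,0,0,0,1],
  [0,0,0,0,1],
  [0,0,0,0,1],
])

```text
t: 5.15
eef_pos: [489.8, -337.2, 61.1]
tcp_rot: [3.141, 0.0, 1.468]
ft_force: [-1.0, 1.1, 6.0]
opening: 0.094
grip_force: 30.0
```

Emit:
carry_out([
  [0,-5,0,0,1],
  [0,-10,0,0,1],
  [0,-12,0,0,1],
  [0,-12,0,0,1],
  [0,-12,0,0,1],
  [0,-12,0,0,1],
  [0,-12,0,0,1],
  [0,-12,0,0,1],
  [0,-8,0,0,1],
  [0,-5,0,0,1],
  [0,0,0,0,1],
  [0,0,0,0,1],
])

```text
t: 6.35
eef_pos: [389.8, -326.9, 61.1]
tcp_rot: [3.142, 0.0, 1.468]
ft_force: [-1.7, 1.2, 9.3]
opening: 0.096
grip_force: 30.0
```

Emit:
carry_out([
  [0,-2,0,0,1],
  [0,-2,0,0,1],
  [0,-2,0,0,1],
  [0,0,0,0,1],
])

```text
t: 6.75
eef_pos: [384.5, -326.4, 61.1]
tcp_rot: [3.14, 0.001, 1.468]
ft_force: [3.7, 2.5, 6.1]
opening: 0.098
grip_force: 30.0
```

Emit:
carry_out([
  [0,-2,0,0,1],
  [0,0,0,0,1],
  [0,0,0,0,1],
])

```text
t: 7.05
eef_pos: [384.4, -326.4, 61.1]
tcp_rot: [3.137, 0.002, 1.467]
ft_force: [17.9, 5.8, 0.9]
opening: 0.096
grip_force: 30.0
```

Emit:
carry_out([
  [0,-2,0,0,1],
  [0,0,0,0,1],
  [0,0,0,0,1],
])

```text
t: 7.35
eef_pos: [384.3, -326.6, 61.2]
tcp_rot: [3.133, 0.003, 1.467]
ft_force: [32.9, 9.5, -5.7]
opening: 0.095
grip_force: 30.0
```

Emit:
carry_out([
  [0,4,0,0,1],
  [0,0,0,0,0.6],
  [0,0,0,0,0.6],
  [0,0,0,0,0.6],
  [0,0,0,0,0.6],
  [0,0,0,0,0.6],
  [0,0,0,0,0.6],
  [0,0,-15,0,0.6],
  [0,0,-25,0,0.6],
  [0,0,-30,0,0.6],
  [0,0,-30,0,0],
  [0,0,0,0,0],
])

```text
t: 8.55
eef_pos: [385.2, -327.3, 163.9]
tcp_rot: [3.137, 0.004, 1.468]
ft_force: [-0.0, 0.5, -0.4]
opening: 0.518
grip_force: 0.0
```

Emit:
carry_out([
  [0,0,-30,0,0],
  [0,0,-40,0,0],
  [0,0,-40,0,0],
  [0,0,-30,0,0],
  [0,20,0,0,0],
  [0,20,0,0,0],
  [0,20,0,0,0],
  [0,20,0,0,0],
  [0,20,0,0,0],
  [0,0,0,0,0],
  [0,0,0,0,0],
])

```text
t: 9.65
eef_pos: [483.4, -336.3, 299.7]
tcp_rot: [-3.14, -0.001, 1.469]
ft_force: [-0.1, -0.0, 0.1]
opening: 1.0
grip_force: 0.0
```

Run:
```python
from h import *
c=wsnap('w2.png'); goto([490,-338,300],np.radians(84)); s=env.state(); print(s['opening'],s['t'],s['ft_force'])
```

```text
pos [ 483.1 -336.3  300. ] yaw 1.4682 joints [-0.72  0.37  1.54 -0.    1.23 -0.62] TURN deg 0.12 SHIFT after turn [-0.9  7.   0. ]
1.001729050573703 9.7 [-0.60777046 -0.18541253  0.88556102]
```

View pics/w2.png

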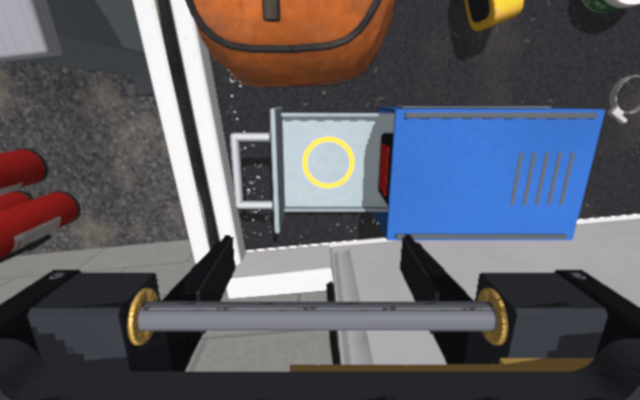

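The tray is fully out. The ring is centred near (328,162) and the red window is at about (386,167).

Run:
```python
from h import *
import pickle
c=pickle.load(open('w.pkl','rb')); im=c['color'].astype(int)
def fit(P):
    P=np.array(P,np.float32)[:,:2]; vx,vy,x0,y0=cv2.fitLine(P,cv2.DIST_HUBER,0,.1,.1).ravel()
    if vy<0: vx,vy=-vx,-vy
    return round(float(np.degrees(np.arctan2(-vx,vy))),2),(x0,y0)
m=((im[:,:,0]-im[:,:,2]>60)&(im[:,:,1]>150)); m[:,:290]=0;m[:,365:]=0;m[:125]=0;m[200:]=0
ys,xs=np.nonzero(m); P=np.array([plane(c,u,v,10)[:2] for u,v in zip(xs,ys)],np.float32)
print('ring',cv2.minEnclosingCircle(P),P.mean(0))
A=np.c_[2*P,np.ones(len(P))]; print(np.linalg.lstsq(A,(P**2).sum(1),rcond=None)[0][:2])
blue=lambda r:(r[:,2]-r[:,0]>70)&(r[:,2]>130)
print('front',fit([plane(c,375+np.nonzero(blue(im[r])[375:])[0][0]-.5,r,105) for r in range(125,215)]))
bar=lambda r:(lambda x:225+x.mean() if len(x) else None)(np.nonzero(r[225:252].min(1)>130)[0])
print('bar',fit([plane(c,bar(im[r]),r,70) for r in range(145,200) if bar(im[r])]))
# panel outer top edge
g=im.sum(2); print(g[160,262:292])
```

```text
ring ((497.4702453613281, -337.6800537109375), 36.56564712524414) [ 497.78854 -336.62067]
[ 497.4275467  -337.68257114]
front (-5.98, (np.float32(564.7796), np.float32(-335.11584)))
bar (-12.43, (np.float32(382.3524), np.float32(-326.41763)))
[107 102  99 104 106  98  93 103 153 277 442 567 608 582 475 325 231 219
 220 220 284 429 558 614 622 625 626 624 628 628]
```

Emit:
carry_out([
  [20,0,0,0,0],
  [40,0,0,0,0],
  [44,-5,0,0,0],
  [44,-5,0,0,0],
  [44,-10,0,0,0],
  [44,-10,0,0,0],
  [44,-10,0,0,0],
  [44,-10,0,0,0],
  [44,-15,0,0,0],
  [44,-15,0,0,0],
  [44,-15,0,0,0],
  [44,-15,0,0,0],
])

```text
t: 10.9
eef_pos: [423.6, 173.9, 300.9]
tcp_rot: [3.141, -0.0, 1.468]
ft_force: [0.9, -0.5, -0.5]
opening: 0.999
grip_force: 0.0
```

Emit:
carry_out([
  [44,-15,0,-4,0],
  [0,0,0,-8.2,0],
  [0,0,0,-8.2,0],
  [0,0,0,-8.2,0],
  [0,0,0,-8.2,0],
  [0,0,0,-8.2,0],
  [0,0,0,-8.2,0],
  [0,0,0,-8.2,0],
  [0,0,0,-8.2,0],
  [0,0,0,-8.2,0],
  [0,0,0,-8.2,0],
  [0,0,0,-8.2,0],
])

```text
t: 12.1
eef_pos: [413.9, 217.3, 300.8]
tcp_rot: [3.142, 0.0, 3.118]
ft_force: [-0.2, -0.1, -0.4]
opening: 1.002
grip_force: 0.0
```

Run:
```python
from h import *
goto([391,351,300],np.radians(194));
```

```text
pos [413.9 217.3 300.8] yaw 3.1179 joints [ 0.34  0.18  1.81 -0.    1.14 -1.2 ] TURN deg -15.36 SHIFT after turn [-10.1 135.2   0.8]
```

Emit:
carry_out([
  [0,0,0,-7.7,0],
  [0,0,0,-7.7,0],
  [0,30,0,0,0],
  [0,35,0,0,0],
  [0,35,0,0,0],
  [0,35,0,0,0],
  [-10,0,0,0,0],
  [0,0,50,0,0],
  [0,0,30,0,0],
  [0,0,0,0,0],
])

```text
t: 13.1
eef_pos: [391.1, 349.5, 217.7]
tcp_rot: [-3.139, -0.006, -2.903]
ft_force: [0.1, -0.7, 0.9]
opening: 0.999
grip_force: 0.0
```

Run:
```python
from h import *
c=wsnap('w3.png'); goto([391,351,300],np.radians(194))
```

```text
pos [392.2 350.2 220.1] yaw -2.9026 joints [ 0.6   0.35  1.8  -0.    0.99 -1.21] TURN deg -0.31 SHIFT after turn [  0.9   1.1 -79.9]
```

View pics/w3.png

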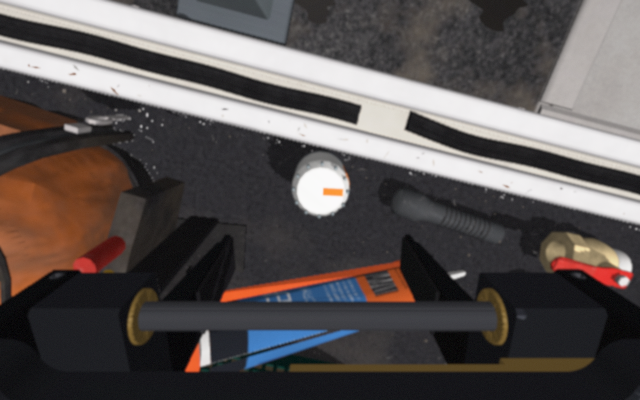

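The filter top is at about (321,191) with its stripe pointing right, along tool +y. The torch end is at about (392,205), and a grey gun part is at (115–185, 180–260).

Run:
```python
from h import *
import pickle
c=pickle.load(open('w.pkl','rb')); im=c['color'].astype(int)
w=(im.max(2)>140); w[:158]=0;w[222:]=0;w[:,:285]=0;w[:,355:]=0
w2=((im.min(2)>185)|((im[:,:,0]>200)&(im[:,:,0]-im[:,:,2]>60)))&w
k=max(cv2.findContours(w2.astype(np.uint8),cv2.RETR_EXTERNAL,cv2.CHAIN_APPROX_NONE)[0],key=cv2.contourArea)[:,0]
P=np.array([plane(c,u,v,72)[:2] for u,v in k],np.float32)
C,r=cv2.minEnclosingCircle(P);A=np.c_[2*P,np.ones(len(P))]; print('C',C,r,np.linalg.lstsq(A,(P**2).sum(1),rcond=None)[0][:2], k.min(0),k.max(0))
o=(im[:,:,0]-im[:,:,2]>70)&w2
n,l,st,ce=cv2.connectedComponentsWithStats(o.astype(np.uint8)); i=1+st[1:,4].argmax()
ys,xs=np.nonzero(l==i); Q=np.array([plane(c,u,v,72)[:2] for u,v in zip(xs,ys)],np.float32)
print('n',len(Q),'stripe mean',Q.mean(0)); vx,vy,_,_=cv2.fitLine(Q,cv2.DIST_HUBER,0,.1,.1).ravel(); print('stripe dir',np.degrees(np.arctan2(vy,vx))%180,'centre dir',np.degrees(np.arctan2(*(Q.mean(0)-C)[::-1])))
def tool(p): # relative to C in tool axes yaw 194
    a=np.radians(194);d=p[:2]-np.array(C); return np.round([np.cos(a)*d[0]+np.sin(a)*d[1],np.sin(a)*d[0]-np.cos(a)*d[1]])
for u,v,zs in((392,205,(17,)),(183,182,(60,110,150,180)),(183,235,(60,110,150)),(125,240,(60,150)),(395,264,(30,60)),(222,292,(30,60)),(320,125,(30,))):
  for z in zs: print((u,v),z,tool(plane(c,u,v,z)),plane(c,u,v,z).round())
t=pickle.load(open('c.pkl','rb'))['top']; cv2.imwrite('pics/g.png',cv2.resize(t['color'][170:280,190:340],(750,550),interpolation=cv2.INTER_CUBIC)[:,:,::-1])
```

```text
C (389.5795593261719, 355.3592224121094) 26.299606323242188 [390.42462601 355.27348057] [297 165] [348 214]
n 145 stripe mean [389.47345 365.53094]
stripe dir 99.71515 centre dir 90.59767781463496
(392, 205) 17 [-34.  82.] [403. 443.  17.]
(183, 182) 60 [   5. -140.] [418. 218.  60.]
(183, 182) 110 [  17. -119.] [401. 236. 110.]
(183, 182) 150 [  27. -102.] [388. 250. 150.]
(183, 182) 180 [ 35. -89.] [378. 260. 180.]
(183, 235) 60 [ -53. -147.] [476. 225.  60.]
(183, 235) 110 [ -31. -125.] [450. 242. 110.]
(183, 235) 150 [ -14. -107.] [429. 255. 150.]
(125, 240) 60 [ -58. -210.] [497. 166.  60.]
(125, 240) 150 [ -18. -152.] [444. 212. 150.]
(395, 264) 30 [-104.   87.] [469. 465.  30.]
(395, 264) 60 [-88.  79.] [456. 453.  60.]
(222, 292) 30 [-141. -122.] [556. 271.  30.]
(222, 292) 60 [-122. -112.] [535. 276.  60.]
(320, 125) 30 [58. -2.] [333. 340.  30.]
```

View pics/g.png

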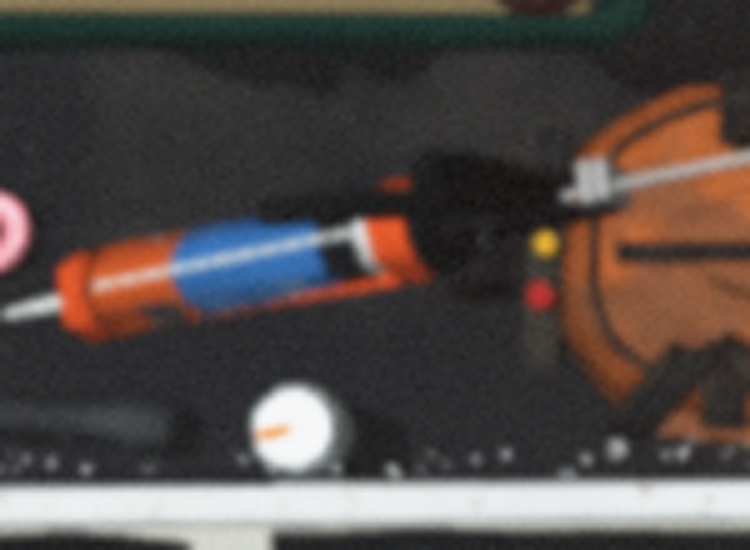

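The top-view crop shows the gun well behind the filter and the grey part low and far to its right. The fingers and gripper body have room.

Run:
```python
from h import *
goto([390.3,354.5,39],np.radians(189.7))
```

```text
pos [392.2 350.2 220.1] yaw -2.9026 joints [ 0.6   0.35  1.8  -0.    0.99 -1.21] TURN deg 3.99 SHIFT after turn [  1.1   4.6 181.1]
```

Emit:
carry_out([
  [0,0,0,4,0],
  [1,4.5,10,0,0],
  [0,0,25,0,0],
  [0,0,30,0,0],
  [0,0,30,0,0],
  [0,0,30,0,0],
  [0,0,25,0,0],
  [0,0,20,0,0],
  [0,0,10,0,0],
  [0,0,0,0,0],
  [0,0,0,0,0],
])

```text
t: 14.25
eef_pos: [391.5, 355.6, 41.5]
tcp_rot: [3.141, 0.001, -2.972]
ft_force: [-0.4, 0.5, 0.4]
opening: 1.0
grip_force: 0.0
```

Emit:
carry_out([
  [0,0,0,0,0.3],
  [0,0,0,0,0.5],
  [0,0,0,0,1],
  [0,0,0,0,1],
  [0,0,0,0,1],
  [0,0,0,0,1],
  [0,0,0,0,1],
  [0,0,0,0,1],
])

```text
t: 15.05
eef_pos: [391.2, 355.0, 40.7]
tcp_rot: [-3.141, -0.0, -2.972]
ft_force: [0.2, -3.6, 5.1]
opening: 0.604
grip_force: 30.0
```

Emit:
carry_out([
  [0,0,-10,0,1],
  [0,0,-20,0,1],
  [0,0,-30,0,1],
  [0,0,-40,0,1],
  [0,0,-40,0,1],
  [0,0,-40,0,1],
  [0,0,-40,0,1],
  [0,0,-30,0,1],
  [0,0,-15,0,1],
  [0,-10,0,0,1],
  [0,-25,0,0,1],
  [0,-36,0,0,1],
])

```text
t: 16.25
eef_pos: [402.4, 284.5, 304.3]
tcp_rot: [-3.141, -0.002, -2.97]
ft_force: [0.3, -0.3, -1.9]
opening: 0.606
grip_force: 30.0
```

Emit:
carry_out([
  [1,-45,0,0,1],
  [1,-45,0,0,1],
  [1,-45,0,0,1],
  [1,-45,0,0,1],
  [1,-45,0,0,1],
  [1,-45,0,0,1],
  [1,-45,0,0,1],
  [1,-45,0,0,1],
  [1,-45,0,0,1],
  [1,-45,0,0,1],
  [1,-45,0,0,1],
  [1,-45,0,0,1],
])

```text
t: 17.45
eef_pos: [481.4, -251.0, 304.3]
tcp_rot: [3.14, -0.001, -2.972]
ft_force: [1.1, 0.1, -3.6]
opening: 0.607
grip_force: 30.0
```

Emit:
carry_out([
  [0,-40,0,0,1],
  [0,-30,0,0,1],
  [0,-15,0,0,1],
  [0,0,0,5,1],
  [0,0,0,8,1],
  [0,0,0,8,1],
  [0,0,0,8,1],
  [0,0,0,8,1],
  [0,0,0,8,1],
  [0,0,0,8,1],
  [0,0,0,8,1],
  [0,0,0,8,1],
])

```text
t: 18.65
eef_pos: [496.1, -332.1, 304.7]
tcp_rot: [-3.141, -0.002, 2.102]
ft_force: [0.2, 0.0, -2.7]
opening: 0.602
grip_force: 30.0
```

Emit:
carry_out([
  [0,0,0,8,1],
  [0,0,0,8,1],
  [0,0,0,8,1],
  [0,0,0,8,1],
  [0,0,0,6,1],
  [0,0,0,0,1],
  [0,0,0,0,1],
])

```text
t: 19.35
eef_pos: [496.4, -332.4, 305.1]
tcp_rot: [-3.141, -0.001, 1.447]
ft_force: [0.5, 0.0, -2.6]
opening: 0.608
grip_force: 30.0
```

Run:
```python
from h import *
goto([497,-337.6,55],np.radians(84)); c=wsnap('w4.png'); print(env.state()['ft_force'])
```

```text
pos [ 496.4 -332.4  305.1] yaw 1.447 joints [-0.7   0.38  1.52  0.    1.25 -0.58] TURN deg -1.09 SHIFT after turn [ -5.1   1.1 250.1]
[ 0.24035193  0.07499606 -2.8675072 ]
```

View pics/w4.png

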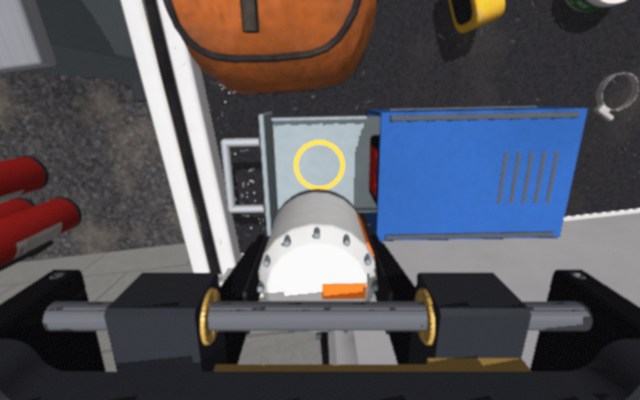

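The held filter's orange stripe is visible at (323–365, 284–297), so I can measure the label direction in the hand.

Run:
```python
from h import *
import pickle
c=pickle.load(open('w.pkl','rb')); im=c['color'].astype(int); z=305.1+31.3
o=(im[:,:,0]-im[:,:,2]>110)&(im[:,:,0]>180); o[:275]=0;o[305:]=0;o[:,:310]=0;o[:,375:]=0
ys,xs=np.nonzero(o); print(xs.min(),xs.max(),ys.min(),ys.max())
for nm,f in(('up',lambda y:y.min()-.5),('lo',lambda y:y.max()+.5)):
    P=[];E=[]
    for u in range(xs.min()+4,xs.max()-4):
        y=ys[xs==u]
        if len(y): P.append(plane(c,u,f(y),z)[:2]);E.append(f(y))
    P=np.array(P,np.float32); vx,vy,x0,y0=cv2.fitLine(P,cv2.DIST_HUBER,0,.1,.1).ravel(); print(nm,np.degrees(np.arctan(vy/vx)),(x0,y0),E[::6])
# left/right extents of white top and TCP projection
e=env.state()['eef_pos']; q=c['R']@np.array([e[0],e[1],z])+c['t']; q=c['K']@q; print('axis px',q[:2]/q[2])
for r in (255,262,270,280): print(r,np.nonzero(im[r,240:400].min(1)>190)[0][[0,-1]]+240)
print([plane(c,u,280,z).round(1) for u in (323,365)])
```

```text
323 365 284 296
up -7.0502954 (np.float32(507.69174), np.float32(-328.7294)) [np.float64(283.5), np.float64(283.5), np.float64(283.5), np.float64(283.5), np.float64(283.5), np.float64(283.5)]
lo 0.5943119 (np.float32(508.3413), np.float32(-334.5565)) [np.float64(296.5), np.float64(295.5), np.float64(294.5), np.float64(294.5), np.float64(293.5), np.float64(293.5)]
axis px [318.41130209 293.26058854]
255 [269 364]
262 [271 373]
270 [261 372]
280 [264 366]
[array([ 499.4, -325.9,  336.4]), array([ 518.3, -328.2,  336.4])]
```

Emit:
carry_out([
  [-6,1,0,-1.1,1],
  [0,0,20,0,1],
  [0,0,30,0,1],
  [0,0,35,0,1],
  [0,0,35,0,1],
  [0,0,35,0,1],
  [0,0,30,0,1],
  [0,0,25,0,1],
  [0,0,15,0,1],
  [0,0,5,0,1],
  [0,0,0,0,1],
  [0,0,0,0,1],
])

```text
t: 20.6
eef_pos: [497.3, -339.3, 76.4]
tcp_rot: [3.141, 0.001, 1.463]
ft_force: [1.1, -0.4, -2.8]
opening: 0.608
grip_force: 30.0
```

Run:
```python
from h import *
goto([497,-338.6,52],np.radians(84)); print(env.state()['ft_force'])
```

```text
pos [ 497.3 -339.3   76.4] yaw 1.4634 joints [-0.71  0.63  1.75 -0.    0.75 -0.6 ] TURN deg -0.15 SHIFT after turn [ 0.7 -0.4 24.4]
[ 1.07080011 -0.38245411 -2.77711057]
```

Emit:
carry_out([
  [0.5,0,10,-0.1,1],
  [0,0,8,0,1],
  [0,0,4,0,1],
  [0,0,1,0,1],
  [0,0,1,0,1],
  [0,0,0,0,1],
  [0,0,0,0,1],
])

```text
t: 21.3
eef_pos: [497.1, -338.5, 51.8]
tcp_rot: [3.141, 0.0, 1.465]
ft_force: [-0.2, 0.4, -3.2]
opening: 0.606
grip_force: 30.0
```

Emit:
carry_out([
  [0,0,0.5,0,1],
  [0,0,0,0,1],
  [0,0,0.5,0,1],
  [0,0,0,0,1],
  [0,0,0,0,1],
])

```text
t: 21.8
eef_pos: [497.1, -338.5, 50.8]
tcp_rot: [3.141, 0.0, 1.465]
ft_force: [0.0, 0.5, -1.4]
opening: 0.609
grip_force: 30.0
```

Emit:
carry_out([
  [0,0,0.5,0,1],
  [0,0,0,0,1],
  [0,0,0,0,1],
])

```text
t: 22.1
eef_pos: [497.1, -338.5, 50.8]
tcp_rot: [3.141, 0.0, 1.465]
ft_force: [-1.5, 1.2, 5.1]
opening: 0.605
grip_force: 30.0
```

Contact with the tray floor. I'll release partway and retreat upwards.

Emit:
carry_out([
  [0,0,0,0,0.33],
  [0,0,0,0,0.28],
  [0,0,0,0,0.25],
  [0,0,0,0,0.25],
  [0,0,0,0,0.25],
  [0,0,-10,0,0.25],
  [0,0,-20,0,0.25],
  [0,0,-30,0,0.25],
  [0,0,-40,0,0.25],
  [0,0,-40,0,0.25],
  [0,0,-40,0,0.25],
  [0,0,-20,0,0.25],
])

```text
t: 23.3
eef_pos: [497.5, -338.7, 254.6]
tcp_rot: [3.138, 0.003, 1.465]
ft_force: [0.4, -0.5, -0.4]
opening: 0.751
grip_force: 0.0
```

Emit:
carry_out([
  [0,0,-40,0,0.25],
  [0,0,-10,0,0.25],
  [0,0,0,0,0.25],
  [0,0,0,0,0.25],
])

```text
t: 23.7
eef_pos: [496.7, -338.1, 299.4]
tcp_rot: [-3.141, -0.0, 1.465]
ft_force: [0.6, -0.1, -0.1]
opening: 0.75
grip_force: 0.0
```

Run:
```python
from h import *
c=wsnap('w5.png'); goto([497,-338.6,52],np.radians(84))
cv2.imwrite('pics/w5c.png',cv2.resize(c['color'][90:240,200:400],(800,600),interpolation=cv2.INTER_CUBIC)[:,:,::-1])
```

```text
pos [ 496.6 -338.1  298.9] yaw 1.4645 joints [-0.71  0.39  1.52 -0.    1.24 -0.6 ] TURN deg -0.09 SHIFT after turn [ -0.5   0.4 246.9]
```

View pics/w5c.png

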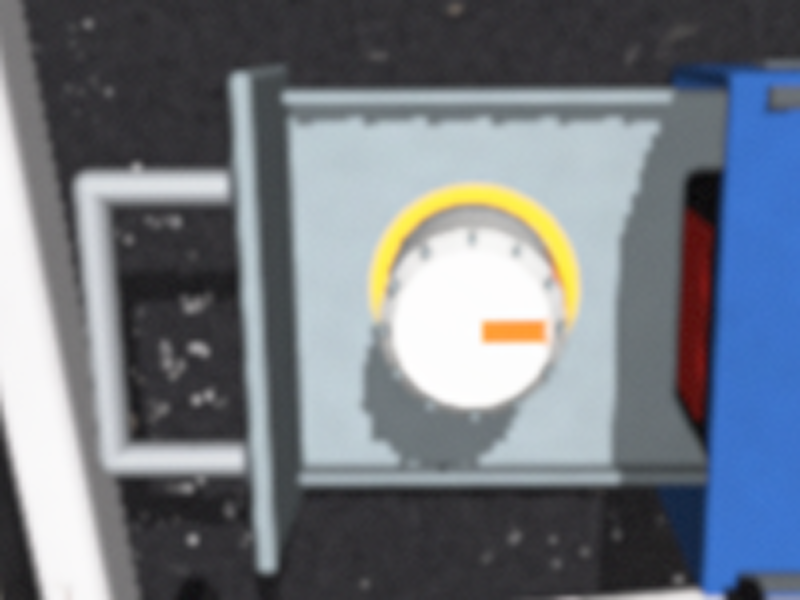

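The filter stands upright in the ring with its stripe pointing to the window. I'll measure the remaining offsets.

Run:
```python
from h import *
import pickle
c=pickle.load(open('w.pkl','rb')); im=c['color'].astype(int); I=im[90:240,200:400]
def lsq(P): A=np.c_[2*P,np.ones(len(P))]; s=np.linalg.lstsq(A,(P**2).sum(1),rcond=None)[0]; return s[:2],np.sqrt(s[2]+s[0]**2+s[1]**2)
R,G,B=I[:,:,0],I[:,:,1],I[:,:,2]
y=(R-B>80)&(G>175); ys,xs=np.nonzero(y); P=np.array([plane(c,u+200,v+90,10)[:2] for u,v in zip(xs,ys)]); print('ring',lsq(P),len(P))
o=(R-B>80)&(G<175)&(R>200); o[:,:118]=0; o[:,138:]=0;o[:75]=0
ys,xs=np.nonzero(o); Q=np.array([plane(c,u+200,v+90,82)[:2] for u,v in zip(xs,ys)],np.float32)
vx,vy,x0,y0=cv2.fitLine(Q,cv2.DIST_L2,0,.1,.1).ravel(); print('stripe',np.degrees(np.arctan(vy/vx)),x0,y0,len(Q))
w=((I.min(2)>235)|o); w[:,:85]=0;w[:,150:]=0;w[:40]=0;w[110:]=0
k=max(cv2.findContours(w.astype(np.uint8),cv2.RETR_EXTERNAL,cv2.CHAIN_APPROX_NONE)[0],key=cv2.contourArea)[:,0]
P=np.array([plane(c,u+200,v+90,82)[:2] for u,v in k]); print('top',lsq(P),cv2.minEnclosingCircle(P.astype(np.float32)))
```

```text
ring (array([ 497.68999511, -333.93234519]), np.float64(30.572353693846363)) 419
stripe -5.47495 508.81418 -337.6964 59
top (array([ 496.0882515 , -332.95282323]), np.float64(21.70631388481223)) ((497.58526611328125, -332.93988037109375), 25.741479873657227)
```

Run:
```python
from h import *
goto([384.8,-326.5,61],np.radians(84))
```

```text
pos [ 496.6 -338.1  298.9] yaw 1.4645 joints [-0.71  0.39  1.52 -0.    1.24 -0.6 ] TURN deg -0.09 SHIFT after turn [-2.000e-01 -1.124e+02  2.379e+02]
```

Emit:
carry_out([
  [0,-22,0,0,0.6],
  [0,-30,0,0,0.6],
  [0,-30,0,0,0.6],
  [0,-30,0,0,0.6],
  [0,0,20,0,0.6],
  [0,0,30,0,0.6],
  [0,0,35,0,0.6],
  [0,0,35,0,0.6],
  [0,0,0,0,0.6],
  [0,0,0,0,0.6],
])

```text
t: 24.75
eef_pos: [385.6, -326.4, 180.0]
tcp_rot: [-3.14, -0.001, 1.465]
ft_force: [0.2, -0.0, 0.4]
opening: 0.401
grip_force: 0.0
```

Run:
```python
from h import *
goto([384.8,-326.5,61],np.radians(84)); print(env.state()['opening'])
```

```text
pos [ 385.6 -326.4  180. ] yaw 1.4646 joints [-0.83  0.38  1.9  -0.    0.87 -0.73] TURN deg -0.09 SHIFT after turn [-1.00e-01 -8.00e-01  1.19e+02]
0.40051353313092114
```

Emit:
carry_out([
  [0,-0.8,20,0,0.6],
  [0,0,30,0,0.6],
  [0,0,30,0,0.6],
  [0,0,25,0,0.6],
  [0,0,14,0,0.6],
  [0,0,0,0,0.6],
  [0,0,0,0,0.7],
  [0,0,0,0,0.8],
  [0,0,0,0,0.9],
  [0,0,0,0,1],
  [0,0,0,0,1],
  [0,0,0,0,1],
])

```text
t: 25.95
eef_pos: [385.1, -326.7, 61.8]
tcp_rot: [3.141, 0.001, 1.465]
ft_force: [-0.4, 1.7, 7.2]
opening: 0.091
grip_force: 30.0
```

Emit:
carry_out([
  [0,1,0,0,1],
  [0,2,0,0,1],
  [0,4,0,0,1],
  [0,6,0,0,1],
  [0,7,0,0,1],
  [0,7,0,0,1],
  [0,7,0,0,1],
  [0,7,0,0,1],
  [0,7,0,0,1],
  [0,7,0,0,1],
  [0,7,0,0,1],
  [0,7,0,0,1],
])

```text
t: 27.15
eef_pos: [453.7, -333.8, 61.8]
tcp_rot: [3.141, 0.0, 1.465]
ft_force: [-1.6, 0.9, 6.5]
opening: 0.096
grip_force: 30.0
```

Emit:
carry_out([
  [0,7,0,0,1],
  [0,7,0,0,1],
  [0,7,0,0,1],
  [0,7,0,0,1],
  [0,7,0,0,1],
  [0,6,0,0,1],
  [0,5,0,0,1],
  [0,4,0,0,1],
  [0,3,0,0,1],
  [0,2,0,0,1],
  [0,0,0,0,1],
  [0,0,0,0,1],
])

```text
t: 28.35
eef_pos: [508.6, -339.5, 61.9]
tcp_rot: [3.141, 0.0, 1.465]
ft_force: [0.8, 2.2, 5.1]
opening: 0.098
grip_force: 30.0
```

Emit:
carry_out([
  [0,1,0,0,1],
  [0,1,0,0,1],
  [0,1,0,0,1],
  [0,1,0,0,1],
  [0,1,0,0,1],
  [0,0,0,0,1],
  [0,0,0,0,1],
])

```text
t: 29.05
eef_pos: [513.3, -340.0, 61.8]
tcp_rot: [3.141, 0.0, 1.465]
ft_force: [-1.7, 1.9, 6.4]
opening: 0.095
grip_force: 30.0
```

Emit:
carry_out([
  [0,1,0,0,1],
  [0,0,0,0,1],
  [0,0,0,0,1],
])

```text
t: 29.35
eef_pos: [513.9, -340.0, 61.8]
tcp_rot: [-3.141, -0.0, 1.465]
ft_force: [-2.7, 1.9, 7.6]
opening: 0.1
grip_force: 30.0
```

Emit:
carry_out([
  [0,1.5,0,0,1],
  [0,0,0,0,1],
  [0,0,0,0,1],
])

```text
t: 29.65
eef_pos: [513.9, -340.1, 61.8]
tcp_rot: [-3.138, -0.001, 1.465]
ft_force: [-11.1, 1.2, 12.0]
opening: 0.097
grip_force: 30.0
```

Emit:
carry_out([
  [0,1,0,0,1],
  [0,0,0,0,1],
  [0,0,0,0,1],
])

```text
t: 29.95
eef_pos: [513.9, -340.0, 61.8]
tcp_rot: [-3.136, -0.001, 1.465]
ft_force: [-17.8, 0.1, 15.1]
opening: 0.096
grip_force: 30.0
```

Emit:
carry_out([
  [0,-1.5,0,0,1],
  [0,0,0,0,0.6],
  [0,0,0,0,0.6],
  [0,0,0,0,0.6],
  [0,0,0,0,0.6],
  [0,0,0,0,0.6],
  [0,0,-15,0,0.6],
  [0,0,-30,0,0.6],
  [0,0,-40,0,0.6],
  [0,0,-40,0,0.6],
  [0,0,-40,0,0.6],
  [0,0,-40,0,0.6],
])

```text
t: 31.15
eef_pos: [514.8, -340.0, 269.2]
tcp_rot: [3.141, 0.001, 1.465]
ft_force: [0.8, -0.6, -0.7]
opening: 0.398
grip_force: 0.0
```

Emit:
carry_out([
  [0,-20,-30,0,0.6],
  [0,-30,0,0,0.6],
  [0,-10,0,0,0.6],
  [0,0,0,0,0.6],
  [0,0,0,0,0.6],
])

```text
t: 31.65
eef_pos: [455.9, -334.1, 296.2]
tcp_rot: [3.141, -0.0, 1.464]
ft_force: [0.3, -0.4, -0.2]
opening: 0.4
grip_force: 0.0
```

Run:
```python
from h import *
c=wsnap('w6.png'); s=env.state(); print(s['ft_force'],s['t'],s['eef_pos'])
```

```text
[ 0.00093882 -0.62872874 -0.07448163] 31.7 [ 456.12849773 -334.09377926  295.89587994]
```

View pics/w6.png

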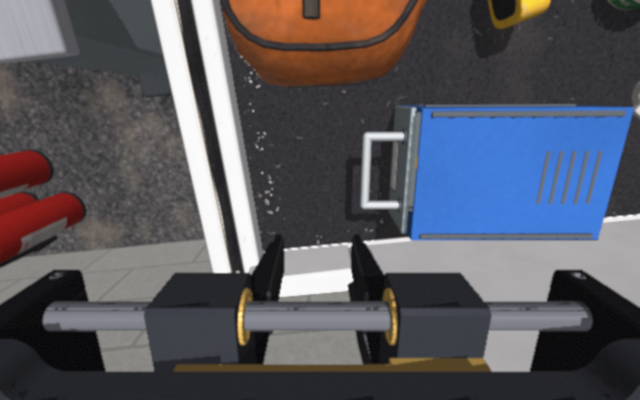

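The tray looks shut, with the bar at about (367,170) and the panel against the cabinet front. I'll check the bar position numerically.

Run:
```python
from h import *
import pickle
c=pickle.load(open('w.pkl','rb')); im=c['color'].astype(int)
for r in (160,170,180):
    x=np.nonzero(im[r,355:382].min(1)>130)[0]+355; p=plane(c,x.mean(),r,70)[:2]; d=p-np.array([564.4,-344.5]); print(x[[0,-1]],p,'cab x',d@[.9945,-.1045])
print(im[170,385:425].sum(1))
for u in (397,401,405,409,413): print(u,[round(float((plane(c,u,170,z)[:2]-[564.4,-344.5])@[.9945,-.1045]),1) for z in(85,105)])
```

```text
[363 369] [ 515.14575013 -325.50414261] cab x -50.96841858949527
[362 369] [ 513.78839047 -337.60513911] cab x -51.053758636565135
[362 369] [ 513.01138669 -349.99594624] cab x -50.53164955603335
[100 105 106 103 110 148 221 283 308 319 314 292 239 204 206 210 210 213
 212 217 263 373 455 444 379 337 333 347 356 354 328 307 324 362 376 382
 386 389 389 394]
397 [-16.8, -21.7]
401 [-12.1, -17.3]
405 [-7.5, -12.9]
409 [-2.8, -8.5]
413 [1.8, -4.1]
```

The bar is at cabinet x = -51, which means fully shut.

```bash
python3 -c "
from cell import env
print(env.job_done())"
```

```text
the job is handed in; nothing more can be done
None
```

The filter is standing upright in the tray's ring, about 1 mm off centre, with its label within about a degree of square to the red window. The tray is fully shut and the job is handed in; I didn't see the filter after the tray closed over it.

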